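# Turn the block box over with its lid, from behind the tumbler

## Task

The wooden block box stands in the desk tray behind the steel tumbler: first stand the tumbler aside on its base, clear of its coaster. Then turn the block box over together with its lid, without the two coming apart, and leave it upside down, standing flat on its lid in the middle of the square cork mat, ready for its blocks to be turned out. Last, stand the tumbler back in the middle of its coaster; never tip it, and leave all the other things where they are.

Things in the scene. Friction and masses are not known exactly. Their poses are not given: they have to be found in the camera images.
- box_c (a point): Middle of the closed block box (box with lid: a plain wooden block 78 mm long (x), 60 wide (y), 52 high (z)), fixed in the box part, 26 mm above its underside; z points to the lid (up at the start); its length lies across the tray. Box part: lower 34 mm, open-topped, walls 5 mm, 0.13 kg; two loose blocks (0.05 kg in all) shut inside. Sides flush: a grip across the 60 mm at the joint holds both parts.
- lid_c (a point): Centre of the lid's plate, 78 x 60 x 18 mm, 0.08 kg, with a plug 9 mm deep under it that sits loosely (1.5 mm all round) in the box: only its weight keeps it on. Closed, this point lies 17 mm along +z of box_c; its axes are those of the box.
- tumbler_c (a point): Middle (half-way up, on the axis) of the empty stainless steel tumbler: 100 mm high, 62 mm across over its upper half and 58 mm at its foot, wall 2.5 mm, 0.15 kg; z points to its mouth. At the start it stands on the coaster, in the front part of the desk tray, before the block box.
- coaster: Round cork coaster, 84 mm across, 4 mm thick, fixed in the front part of the tray; origin at the centre of its underside (its top is 4 mm higher, 8 mm above the table).
- tray: Shallow wooden desk tray, fixed, 270 mm (x) by 260 mm (y), origin at the centre of its underside, floor 4 mm thick, rims 14 mm high; x points to its back, where a pen trough 35 mm high takes up the last 37 mm (x from 98 to 135 mm). It lies on the left or the right of the table.
- mat: Square cork mat on the table, fixed, 170 x 170 mm, 3 mm thick, origin at the centre of its underside; on the other side of the table from the tray.
- pencilbox_c (a point): Centre of the closed tin pencil box, 182 (x) x 72 (y) x 25 mm high, loose: leave alone.
- sharpener_c (a point): Centre of the plastic sharpener, 60 (x) x 30 (y) x 28 mm high, loose, in the tray beside the coaster: leave alone.
- eraser_c (a point): Centre of the eraser, 60 (x) x 26 (y) x 15 mm high, loose on the table: leave alone.
- stapler_c (a point): Middle of the stapler, 130 (x) x 36 (y) x 55 mm high, this point 26 mm above its underside, loose: leave alone.
- tape_c (a point): Middle of the tape dispenser, 130 (x) x 50 (y) x 68 mm high, this point 34 mm above its underside, loose: leave alone. (Fixed things stand further off: books beyond 570 mm to either side; abacus, pen cup and clock beyond 740 mm ahead.)
There are look-alikes about, which are no part of the job. What is shaped like the part that bears lid_c but purple is not meant.

How it is judged:
By the outcome, as a careful person would: the job done as asked, in the order asked, and still so for the second after the job is handed in, with the robot touching nothing.
It also fails if it takes over 72 s, if anything falls off the work surface, if the arm or the gripper's body presses on something with over 40 N, if the wrist force passes 120 N, or if a joint passes its speed limit or range.

## Robot

A 6-joint arm with a two-finger parallel gripper is mounted at the origin on the work surface. World frame = base frame: x ahead of the robot, y to its left, z up, the work surface at z = 0. Lengths are in m, angles in rad, forces in N, time in s.
With the tool pointing down it reaches from about 0.375 to 0.9 m from the base axis. Payload 3.1 kg.
Tool frame: the origin (TCP) lies between the finger pads; the fingertips stand 11 mm ahead of it and the grasp point (between the pads) lies 8 mm behind it; z points along the fingers, y is the direction in which the jaws open and shut (so a half turn about z gives the same grasp; the last joint's range is limited). The gripper opens to 87 mm and grips with 3 to 60 N. Pads are 19 mm wide; open, the fingers measure 117 mm over their backs; the gripper's body (75 mm by 190 mm) begins 51 mm behind the grasp point.
Start: joints at [0.925, 0.527, 1.433, -0, 1.181, -0.178], TCP at [0.281, 0.558, 0.234] pointing down, gripper open.
Joint ranges: [-3.08, 3.08], [-0.75, 2.2], [0.22, 2.44], [-1.43, 4.57], [0, 2.65], [-2.85, 2.85]. Speed limits (rad/s): [2.79, 2.79, 3.14, 3.14, 3.14, 3.14].

## Interface

Orientations are given as [roll, pitch, yaw] about the fixed x, y, z axes, in that order (R = Rz(yaw) Ry(pitch) Rx(roll)).
In Python, from cell import robot gives the robot as it stands. The module is installed in compiled form; this text tells all that it offers. Calls block until the motion is done:
- robot.reach(position, orientation): joint-space move of the TCP to a pose.
- robot.move_linear(position, rot=None, v=0.15): straight line of the TCP; rot=None keeps the orientation; v is the mean speed in m/s.
- robot.goto_joints(angles): joint-space move.
- robot.command_gripper(opening): opening from 0.0 (shut) to 1.0 (fully open); the grip force is fixed at half the most; returns when the fingers have stopped.
- robot.pause(seconds).
- robot.ik(position, orientation): joint angles nearest the present ones, or None.
- robot.grab_frame(name): name is "scene" or "top" or "wrist"; returns (picture, depth): 384x512x3 uint8, blue, green, red; 384x512 float32, m along the optical axis (not along the pixel's ray), 0 where there is no reading.
- robot.camera_model(name): a dict with "fovy" (degrees; the focal length in pixels is half the picture's height over the tangent of half this angle, whatever the lens; pixels are square), "cx", "cy" (the principal point, pixels), "rvec" (rotation vector, rad) and "tvec" (3), from world to camera coordinates, as OpenCV has them. Camera axes: x right, y down, z forward; pixel columns grow to the right and rows downward; lengths in m; the calibration is good to about 2 mm. A picture is of the moment at which its call begins: read the wrist's pose just before it. camera_model takes no time and is no camera call; for the wrist camera it gives the pose at the moment of the call.
A pose or a line that the arm cannot do raises robot.MotionError and nothing moves.
- robot.hand_in(): hands the job in, once; it reports no verdict.
Readings, each from a call of its own:
- robot.read_time(): time.
- robot.read_qpos(): joint angles.
- robot.read_qvel(): joint speeds.
- robot.read_joint_torque(): joint torques, N m.
- robot.read_ee_pos(): TCP position.
- robot.read_eef_rot(): TCP orientation.
- robot.read_wrist_force(): force on the tool from outside, world axes, zero at the start.
- robot.read_moment(): the same for the moment, N m.
- robot.read_gripper_width(): opening from 0.0 (shut) to 1.0 (fully open).
Only numpy, scipy, OpenCV 4.12 (cv2) and the standard library are available. Lean on these libraries where they do the work, as an engineer would, in place of code of your own. Each camera call takes 0.05 s, during which the arm holds its last target. There are 200 camera calls.

## Working session

There is one attempt and no reset: what is moved stays moved. The work goes in short steps, each a Python script; the robot and the scene stay as the last script left them, time stands still between calls to the robot, and variables do not carry over. Pictures are saved under pics/ and viewed, about 8 in all and at most 12, crops included, and the job is handed in when it is done.

```bash
ls; mkdir -p pics
cat > h.py <<'E'
import numpy as np, cv2
from cell import robot
def cam(n):
    m=robot.camera_model(n); R=cv2.Rodrigues(np.array(m['rvec'],float))[0]; t=np.array(m['tvec'],float).ravel()
    f=192/np.tan(np.radians(m['fovy'])/2); return R,t,f,m['cx'],m['cy']
def grab(n):
    c=cam(n); p,d=robot.grab_frame(n); return p,d,c
def cloud(d,c):
    R,t,f,cx,cy=c; v,u=np.mgrid[0:384,0:512]
    P=np.stack([(u-cx)/f*d,(v-cy)/f*d,d],-1); W=(P-t)@R; W[d<=0]=np.nan; return W
E
python3 - <<'E'
from h import *
o=[]
for n in('scene','top'):
    p,d,c=grab(n); o.append(p); np.savez(f'{n}.npz',p=p,d=d,R=c[0],t=c[1],k=c[2:])
    W=cloud(d,c); print(n,c[2:],-c[0].T@c[1], c[0][2])
cv2.imwrite('pics/a.png',cv2.resize(o[0],(800,600),interpolation=cv2.INTER_CUBIC)); cv2.imwrite('pics/b.png',cv2.resize(o[1],(800,600),interpolation=cv2.INTER_CUBIC))
print(robot.read_eef_rot(),robot.read_time())
E
```

```text
pics
scene (np.float64(412.16834450772154), 263.1835758153542, 194.13713935984057) [ 1.36142009 -0.40705034  0.87043008] [-0.672489    0.33974971 -0.65751705]
top (np.float64(382.2460606785388), 253.5212215402887, 191.94554562455076) [0.41077964 0.02107733 1.35406442] [ 0.09735073 -0.02549821 -0.99492345]
[-3.13969118e+00 -3.33568835e-04  2.67480177e+00] 0.1
```

View pics/a.png

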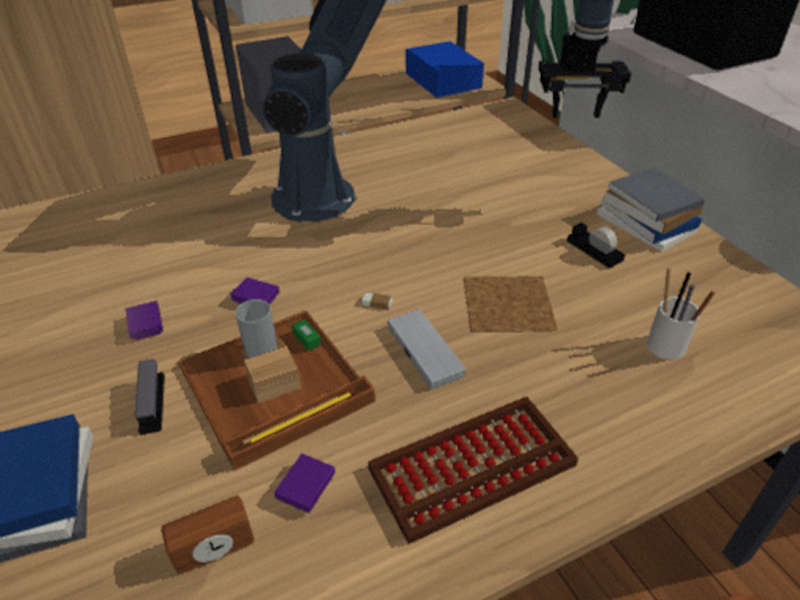

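View pics/b.png

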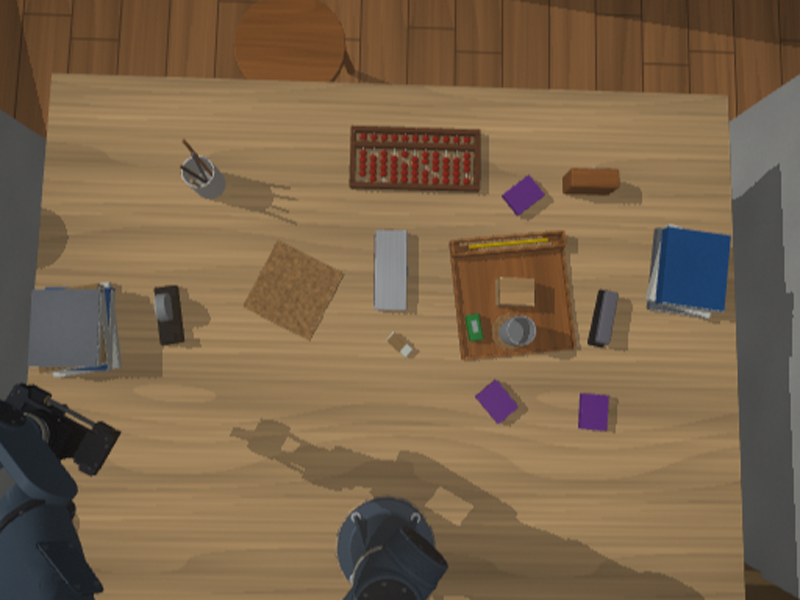

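Run:
```python
from h import *
z=np.load('top.npz'); p,d=z['p'],z['d']; W=cloud(d,(z['R'],z['t'],*z['k']))
def at(u,v): # 800px coords
    return W[int(round(v*.64)),int(round(u*.64))].round(3)
for n,q in dict(table=(430,420),box=(516,292),tum=(518,345),tray=(480,290),sharp=(474,327),eraser=(401,345),stap=(603,318),tape=(168,315),pb=(390,270),pA=(497,401),pB=(594,411),pC=(523,195),mat=(294,290)).items(): print(n,at(*q))
hsv=cv2.cvtColor(p,cv2.COLOR_BGR2HSV)
def rect(n,lo,hi,box):
    x0,x1,y0,y1=box; m=(W[...,2]>lo)&(W[...,2]<hi)&(W[...,0]>x0)&(W[...,0]<x1)&(W[...,1]>y0)&(W[...,1]<y1)
    q=W[m][:,:2].astype(np.float32); r=cv2.minAreaRect(q); print(n,len(q),np.round(r[0],3),np.round(r[1],3),round(r[2],1),W[m][:,2].mean().round(4),cv2.boxPoints(r).round(3).tolist())
b=at(516,292)
rect('box',.045,.07,(b[0]-.08,b[0]+.08,b[1]-.07,b[1]+.07))
t=at(518,330); rect('tum',.085,.13,(b[0]-.2,b[0]+.1,b[1]-.1,b[1]+.1))
cv2.imwrite('pics/c.png',cv2.resize(p[140:285,270:420],(620,600),interpolation=cv2.INTER_CUBIC))
```

```text
table [ 0.274 -0.094  0.002]
box [ 0.561 -0.274  0.058]
tum [ 0.446 -0.293  0.008]
tray [ 0.568 -0.203  0.007]
sharp [ 0.484 -0.186  0.033]
eraser [ 0.44  -0.027  0.014]
stap [ 0.507 -0.472  0.047]
tape [0.493 0.48  0.048]
pb [0.607 0.001 0.026]
pA [ 0.321 -0.239  0.03 ]
pB [ 0.304 -0.454  0.03 ]
pC [ 0.789 -0.3    0.022]
mat [0.558 0.218 0.012]
box 430 [ 0.539 -0.275] [0.076 0.114] 89.5 0.0566 [[0.4819999933242798, -0.31299999356269836], [0.5960000157356262, -0.3140000104904175], [0.597000002861023, -0.2370000034570694], [0.4830000102519989, -0.23600000143051147]]
tum 100 [ 0.476 -0.273] [0.061 0.059] 89.7 0.1017 [[0.44600000977516174, -0.30300000309944153], [0.5059999823570251, -0.30399999022483826], [0.5059999823570251, -0.24199999868869781], [0.44699999690055847, -0.24199999868869781]]
```

View pics/c.png

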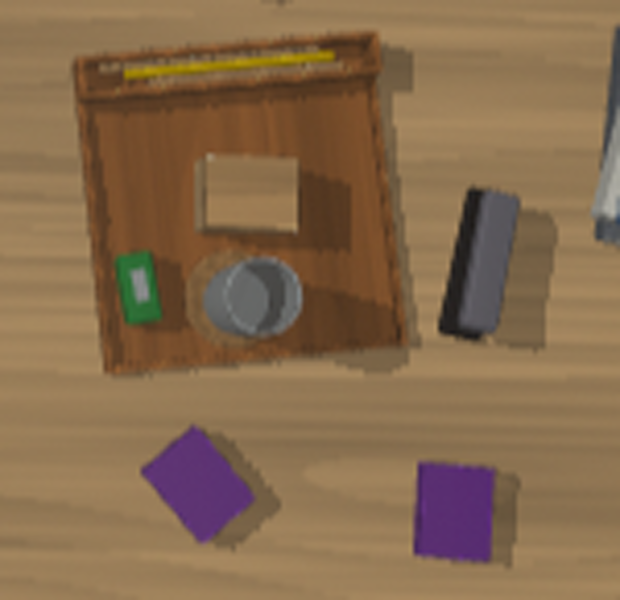

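```bash
cat >> h.py <<'E'
from scipy.spatial.transform import Rotation as Ro
def ori(hyaw,th,flip=False):
    """tool dir: angle th (deg, from horizontal heading hyaw toward up); jaws horizontal, normal to heading"""
    a,t=np.radians(hyaw),np.radians(th); h=np.array([np.cos(a),np.sin(a),0]); z=np.cos(t)*h+np.sin(t)*np.array([0,0,1])
    y=np.cross([0,0,1],h)*(-1 if flip else 1); x=np.cross(y,z)
    return Ro.from_matrix(np.c_[x,y,z]), z
def pose(g,hyaw,th,flip=False):
    "TCP pose for grasp point g"
    r,z=ori(hyaw,th,flip); return list(np.array(g)+.008*z), list(r.as_euler('xyz'))
E
python3 - <<'E'
from h import *
def show(n,*a):
    q=robot.ik(*pose(*a)); print(n,a[1:],None if q is None else np.round(q,2))
print('tum');
for hy in (0,45,90):
  for f in(0,1): show('t',[.476,-.273,.088],hy,-90,f)
for hy in(90,-90):
  for th in(-60,-70,-150,-160):
    for f in(0,1): show('box',[.567,-.275,.1],hy,th,f)
for hy in range(0,360,45):
  for f in(0,1):
    print([None if (q:=robot.ik(*pose([.56,.218,.08],hy,th,f))) is None else np.round(q,1).tolist() for th in (-60,-105,-150)],hy,f)
E
```

```text
tum
t (0, -90, 0) [-0.72  0.65  1.75  0.    0.74 -2.3 ]
t (0, -90, 1) [-0.72  0.65  1.75 -0.    0.74  0.85]
t (45, -90, 0) None
t (45, -90, 1) [-0.72  0.65  1.75 -0.    0.74  0.06]
t (90, -90, 0) [-0.72  0.65  1.75  0.    0.74  2.42]
t (90, -90, 1) [-0.72  0.65  1.75  0.    0.74 -0.72]
box (90, -60, 0) [-0.79  0.84  1.33  0.37  1.37  2.2 ]
box (90, -60, 1) [-0.79  0.84  1.33  0.37  1.37 -0.94]
box (90, -70, 0) [-0.75  0.79  1.4   0.27  1.21  2.27]
box (90, -70, 1) [-0.75  0.79  1.4   0.27  1.21 -0.88]
box (90, -150, 0) None
box (90, -150, 1) None
box (90, -160, 0) None
box (90, -160, 1) None
box (-90, -60, 0) [-0.42  0.73  1.67 -0.81  0.68  0.21]
box (-90, -60, 1) None
box (-90, -70, 0) [-0.49  0.7   1.63 -0.49  0.7  -0.13]
box (-90, -70, 1) None
box (-90, -150, 0) [-0.89  1.06  1.14  0.6   1.83 -1.01]
box (-90, -150, 1) [-0.89  1.06  1.14  0.6   1.83  2.13]
box (-90, -160, 0) [-0.91  1.13  1.08  0.68  1.97 -1.01]
box (-90, -160, 1) [-0.91  1.13  1.08  0.68  1.97  2.14]
[[0.2, 0.7, 2.0, 4.5, 0.1, 0.4], [0.2, 0.8, 1.4, 0.0, 1.2, -1.4], [0.1, 1.2, 0.9, 0.1, 2.1, -1.4]] 0 0
[[0.2, 0.7, 
[... 768 characters left out ...]
.1, 1.5, -1.4], [0.2, 0.7, 1.8, -0.1, 0.4, -1.2], [0.3, 1.0, 2.2, 3.5, 1.1, 1.6]] 180 1
[[0.3, 0.9, 1.3, -0.2, 1.5, 1.2], [0.1, 0.7, 1.8, 0.3, 0.5, 0.6], [-0.2, 0.9, 2.2, 2.2, 1.0, -1.6]] 225 0
[[0.3, 0.9, 1.3, -0.2, 1.5, -2.0], [0.1, 0.7, 1.8, 0.3, 0.5, -2.5], [-0.2, 0.9, 2.2, 2.2, 1.0, 1.6]] 225 1
[[0.4, 0.8, 1.4, -0.5, 1.1, 0.7], [0.1, 0.7, 1.7, 0.4, 0.8, -0.2], [-0.3, 0.9, 1.7, 1.1, 1.2, -1.1]] 270 0
[[0.4, 0.8, 1.4, -0.5, 1.1, -2.4], None, [-0.3, 0.9, 1.7, 1.1, 1.2, 2.1]] 270 1
[[0.4, 0.7, 1.7, -0.9, 0.6, 0.3], [0.1, 0.8, 1.5, 0.2, 1.0, -0.8], [-0.1, 1.0, 1.2, 0.6, 1.7, -1.1]] 315 0
[[0.4, 0.7, 1.7, -0.9, 0.6, -2.8], [0.1, 0.8, 1.5, 0.2, 1.0, 2.3], [-0.1, 1.0, 1.2, 0.6, 1.7, 2.1]] 315 1
```

```bash
cat >> h.py <<'E'
def rect(W,lo,hi,box,lab=''):
    x0,x1,y0,y1=box; m=(W[...,2]>lo)&(W[...,2]<hi)&(W[...,0]>x0)&(W[...,0]<x1)&(W[...,1]>y0)&(W[...,1]<y1)
    q=W[m][:,:2].astype(np.float32); r=cv2.minAreaRect(q); print(lab,len(q),'c',np.round(r[0],4),'size',np.round(r[1],4),'ang',round(r[2],1),'z',W[m][:,2].mean().round(4)); return r
E
python3 - <<'E'
from h import *
robot.reach(*pose([.50,-.275,.26],45,-90,1)); 
p,d,c=grab('wrist'); W=cloud(d,c); np.savez('w1.npz',p=p,W=W)
print(-c[0].T@c[1],c[0][2],robot.read_time())
rect(W,.048,.066,(.52,.66,-.35,-.2),'box'); rect(W,.098,.12,(.42,.53,-.33,-.2),'tum')
cv2.imwrite('pics/d.png',p)
E
```

```text
[ 0.55874967 -0.2153937   0.40260741] [-0.21035358 -0.21128629 -0.95452055] 3.175
box 3932 c [ 0.563  -0.2782] size [0.0779 0.0601] ang 89.6 z 0.0555
tum 765 c [ 0.4748 -0.275 ] size [0.061  0.0608] ang 41.4 z 0.1053
```

View pics/d.png

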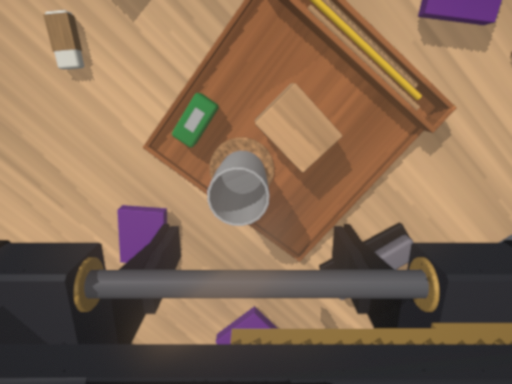

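Run:
```python
from h import *
P=lambda x,y,z: pose([x,y,z],45,-90,1)
t=(.4748,-.275); a=(.365,-.345)
robot.reach(*P(*t,.16)); robot.move_linear(P(*t,.086)[0],v=.15)
robot.command_gripper(0); print('w',robot.read_gripper_width()*87, robot.read_ee_pos())
robot.move_linear(P(*t,.13)[0],v=.15); robot.move_linear(P(*a,.13)[0],v=.2); robot.move_linear(P(*a,.081)[0],v=.1)
print(robot.read_wrist_force(),robot.read_ee_pos()); robot.command_gripper(1); robot.move_linear(P(*a,.16)[0],v=.2)
robot.reach(*pose([.50,-.275,.26],45,-90,1))
p,d,c=grab('wrist'); W=cloud(d,c); np.savez('w2.npz',p=p,W=W); print(robot.read_time())
rect(W,.048,.066,(.52,.66,-.35,-.2),'box'); rect(W,.09,.12,(.3,.45,-.4,-.25),'tum')
cv2.imwrite('pics/e.png',p)
```

```text
w 61.91042037623524 [ 0.47485683 -0.27502129  0.07844805]
[ 0.21326415 -0.32307189 -1.55553797] [ 0.36547737 -0.34483779  0.07300228]
8.85
box 4009 c [ 0.563  -0.2782] size [0.0782 0.0598] ang 89.7 z 0.0555
tum 425 c [ 0.3554 -0.3563] size [0.0327 0.0602] ang 44.9 z 0.0962
```

View pics/e.png

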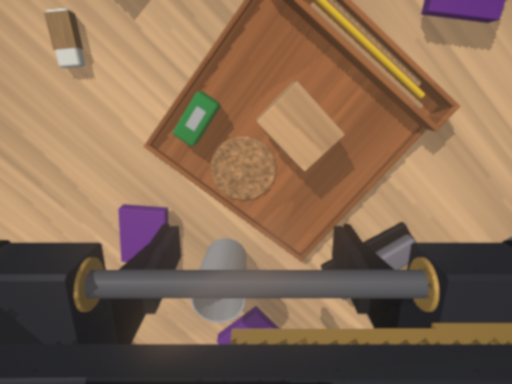

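Run:
```python
from h import *
z=np.load('top.npz'); R,t=z['R'],z['t']; f,cx,cy=z['k']
o=-R.T@t
for u,v in [(275,240),(344,273),(310,338),(244,305),(293.3,289)]:
    r=R.T@np.array([((u+.5)*.64-.5-cx)/f,((v+.5)*.64-.5-cy)/f,1]); print('mat',(o+r*(.003-o[2])/r[2]).round(4))
w=np.load('w2.npz'); p,W=w['p'],w['W']; print('coaster px',W[168,243],p[168,243],'tray px',W[205,300],p[205,300])
g=cv2.GaussianBlur(p,(5,5),0)[...,1].astype(int); m=(g>(g[168-8:176,235:251].mean()+g[200:210,295:305].mean())/2); m=m.astype(np.uint8)
m[:130]=0;m[206:]=0;m[:,:205]=0;m[:,282:]=0
n,l,s,_=cv2.connectedComponentsWithStats(m); k=l[168,243]; q=W[(l==k)]; print(len(q),s[k]); c,r=cv2.minEnclosingCircle(q[:,:2].astype(np.float32)); print('coaster',c,r,np.nanmean(q,0))
B=[.563,-.2782]; h=-90.4
robot.reach(*pose([*B,.13],h,-70)); robot.move_linear(pose([*B,.038],h,-70)[0],v=.15)
robot.command_gripper(0); print('w',robot.read_gripper_width()*87,robot.read_wrist_force(),robot.read_ee_pos())
robot.move_linear(pose([*B,.17],h,-70)[0],v=.15); print(robot.read_wrist_force(),robot.read_gripper_width()*87,robot.read_time(),robot.read_qpos().round(2))
p,d,c=grab('scene'); cv2.imwrite('pics/f.png',cv2.resize(p[170:300,100:270],(784,600)))
for hy in (270,285,300,315): print(hy,robot.ik(*pose([.56,.218,.16],hy,-160)),robot.ik(*pose([.56,.218,.05],hy,-160)))
```

```text
mat [0.6747 0.2665 0.003 ]
mat [0.6025 0.1071 0.003 ]
mat [0.4531 0.1792 0.003 ]
mat [0.5242 0.3301 0.003 ]
mat [0.5631 0.2207 0.003 ]
coaster px [ 0.47640095 -0.27131911  0.00659182] [ 84 120 159] tray px [ 0.4934549  -0.36169059  0.00342566] [ 60  91 136]
3197 [ 210  134   65   65 3197]
coaster (0.47526779770851135, -0.27009499073028564) 0.04388944432139397 [ 0.47706397 -0.27011252  0.00741495]
w 59.66490511592202 [-0.52915786  0.22789284  3.38277462] [ 0.56296736 -0.28091721  0.03083144]
[-0.36843884  0.02209875 -2.28140654] 59.836422235380965 11.875 [-0.5   0.6   1.6  -0.42  0.82 -0.22]
270 [-0.28984697  0.87058224  1.73581758  1.14773468  1.41291796 -1.05309016] [-0.28984697  1.07389005  1.69987741  1.1775347   1.34634764 -1.20953609]
285 [-0.2434363   0.91088939  1.55307828  0.96567228  1.58949133 -0.98997566] [-0.2434363   1.09441521  1.5193793   0.96862436  1.50433414 -1.11332165]
300 [-0.1822233   0.9603319   1.3740788   0.8190654   1.77601058 -0.97454926] [-0.1822233   1.12892389  1.34133723  0.80330596  1.68238007 -1.07426841]
315 [-0.1115338   1.01339438  1.20485937  0.68640489  1.95993554 -1.00280273] [-0.1115338   1.17106815  1.17203844  0.6588273   1.86221783 -1.0852917 ]
```

View pics/f.png

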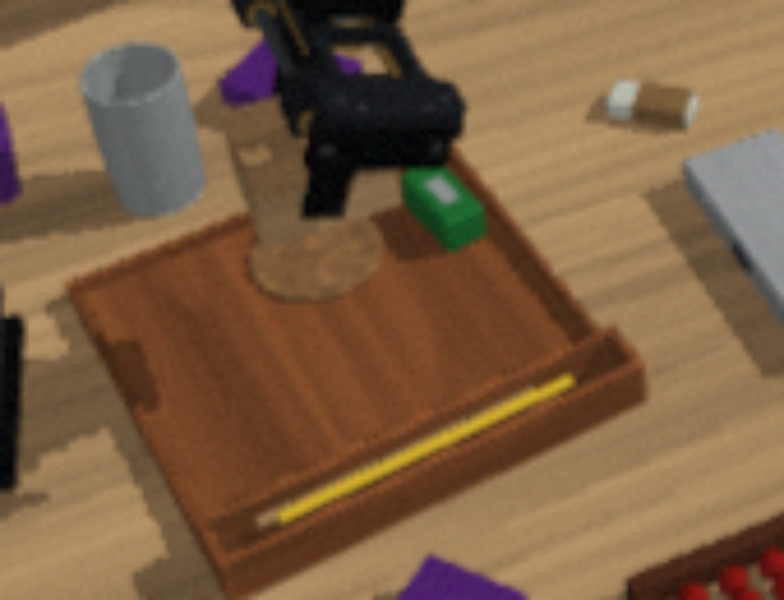

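Run:
```python
from h import *
M=[.5635,.2207]; h=300
robot.reach(*pose([*M,.15],h,-160)); print(robot.read_time(),robot.read_wrist_force(),robot.read_gripper_width()*87)
p,d,c=grab('scene'); q=p[90:260,220:390]
robot.move_linear(pose([*M,.046],h,-160)[0],v=.12)
for z in (.044,.043,.042,.041):
    f=robot.read_wrist_force(); robot.move_linear(pose([*M,z],h,-160)[0],v=.02); print(z,robot.read_wrist_force())
    if robot.read_wrist_force()[2]-f[2]>1.5: break
p,d,c=grab('scene'); q2=p[90:260,220:390]
cv2.imwrite('pics/g.png',cv2.resize(np.hstack([q,q2]),(800,400),interpolation=cv2.INTER_CUBIC)); print(robot.read_time())
```

```text
13.7417 [ 0.05381709 -0.99698266 -2.70327794] 59.67242615222263
0.044 [-0.22449355 -0.16993202 -2.03053104]
0.043 [-0.49325525  0.65792479 -3.06030842]
0.042 [ 0.02466486  0.03782189 -1.04972389]
15.6083
```

View pics/g.png

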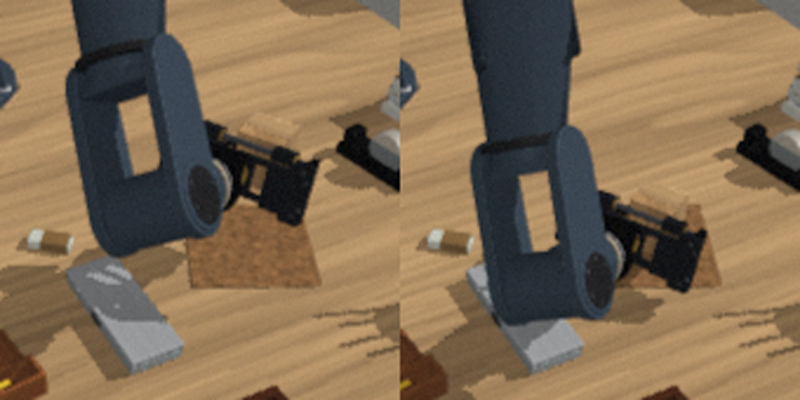

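Run:
```python
from h import *
M=np.array([.5635,.2207]); h=300
robot.command_gripper(1)
r,z=ori(h,-160); g=np.array([*M,.042])
robot.move_linear(list(np.array(pose(g,h,-160)[0])-.10*z+[0,0,.02]),v=.2)
robot.move_linear(pose([*M-[-.03,.03],.24],h,-100)[0],list(pose(g,h,-100)[1]),v=.25) if 0 else robot.reach(*pose([*M,.28],h,-80))
p,d,c=grab('wrist'); W=cloud(d,c); print(-c[0].T@c[1],robot.read_time())
cv2.imwrite('pics/i.png',p)
rr=rect(W,.072,.09,(.48,.65,.12,.32),'box'); print(cv2.boxPoints(rr).round(4).tolist(),'expect c',M-.008*np.array([np.cos(np.radians(h)),np.sin(np.radians(h))]))
np.savez('w3.npz',p=p,W=W)
print([None if (q:=robot.ik(*pose([*M,zz],h,th))) is None else q.round(2).tolist() for zz,th in((.053,-60),(.15,-60),(.15,-105),(.12,-150),(.021,-150))])
```

```text
[0.50985271 0.31313728 0.40443623] 18.0167
box 2766 c [0.5602 0.2287] size [0.06   0.0518] ang 29.9 z 0.0805
[[0.5212000012397766, 0.2362000048160553], [0.5471000075340271, 0.19130000472068787], [0.5990999937057495, 0.22120000422000885], [0.5733000040054321, 0.2660999894142151]] expect c [0.5595    0.2276282]
[[0.43, 0.82, 1.63, -0.77, 0.8, 0.48], [0.43, 0.67, 1.6, -0.67, 0.94, 0.32], [0.08, 0.65, 1.53, 0.27, 1.09, -0.59], [-0.15, 0.95, 1.4, 0.74, 1.61, -0.98], [-0.15, 1.1, 1.37, 0.74, 1.52, -1.06]]
```

View pics/i.png

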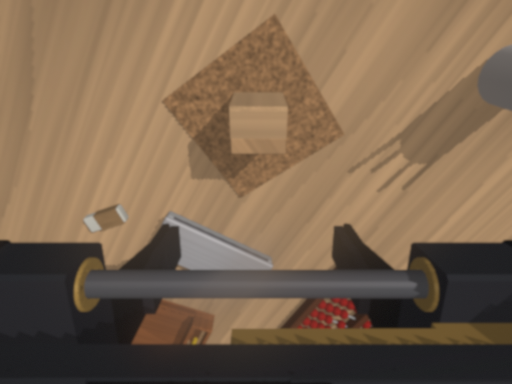

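Run:
```python
from h import *
h=300; hv=np.array([.5,-.8660])
c=cam('wrist'); R,t,f,cx,cy=c; o=-R.T@t; C=[]
for u,v in [(275,15),(342,132),(240,196),(163,101)]:
    r=R.T@np.array([(u-cx)/f,(v-cy)/f,1]); C.append((o+r*(.003-o[2])/r[2])[:2])
C=np.array(C); print(C.round(4),(C[0]+C[2])/2,(C[1]+C[3])/2)
M=(C.mean(0)*2+[.5635,.2207])/3; print('M',M); np.save('M.npy',M)
J=np.array([.5642,.2218]); g=np.array([*J,.053]); r,z=ori(h,-60)
P,e=pose(g,h,-60)
robot.reach(list(np.array(P)-.10*z),e); robot.move_linear(P,v=.15)
robot.command_gripper(0); print('w',robot.read_gripper_width()*87,robot.read_wrist_force())
robot.move_linear(pose([*J,.17],h,-60)[0],v=.15); print(robot.read_gripper_width()*87)
F=M+.011*hv
robot.reach(*pose([*F,.14],h,-150)); print(robot.read_wrist_force(),robot.read_gripper_width()*87)
robot.move_linear(pose([*F,.0225],h,-150)[0],v=.12)
robot.pause(.2);print(robot.read_wrist_force(),robot.read_ee_pos(),robot.read_time())
robot.move_linear(pose([*F,.0212],h,-150)[0],v=.01); print(robot.read_wrist_force(),robot.read_ee_pos())
p,d,c=grab('scene'); cv2.imwrite('pics/j.png',cv2.resize(p[110:260,220:390],(680,600),interpolation=cv2.INTER_CUBIC))
```

```text
[[0.5216 0.3312]
 [0.6678 0.2605]
 [0.598  0.1095]
 [0.4492 0.1804]] [0.55977162 0.22038855] [0.55851256 0.22044798]
M [0.56059472 0.22051218]
w 59.766576323759054 [-1.78634507  0.95927314  2.56207509]
60.04968875530004
[-0.40026607  1.00718979 -2.70338834] 59.757074433190006
[ 0.23726377  0.28498215 -2.21435349] [0.56307351 0.21693358 0.01905274] 23.5833
[ 1.29509123 -0.6213478   0.87936524] [0.56299063 0.21703241 0.01787631]
```

View pics/j.png

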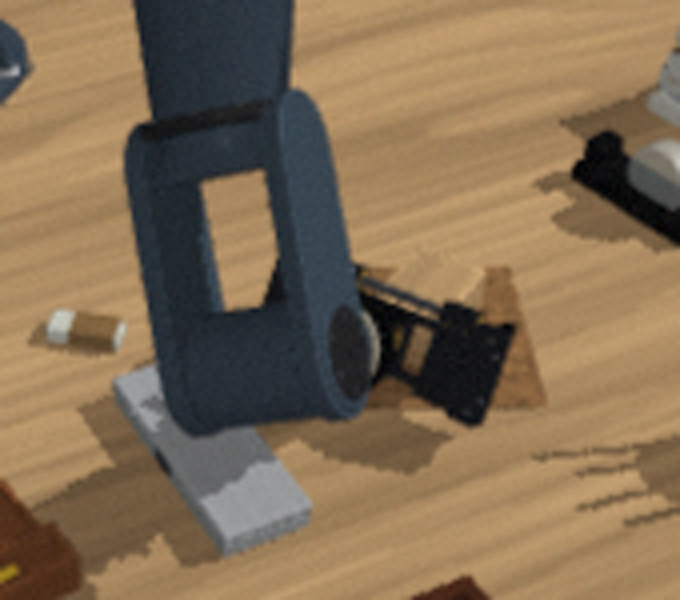

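Run:
```python
from h import *
h=300; M=np.load('M.npy')
robot.command_gripper(1)
r,z=ori(h,-150); robot.move_linear(list(robot.read_ee_pos()-.11*z),v=.2)
robot.reach(*pose([*M,.26],h,-80))
p,d,c=grab('wrist'); W=cloud(d,c); cv2.imwrite('pics/k.png',p); np.savez('w4.npz',p=p,W=W)
rect(W,.045,.07,(.48,.65,.12,.32),'box'); print(robot.read_time())
z=W[...,2]; print(z[(abs(W[...,0]-M[0])<.015)&(abs(W[...,1]-M[1])<.015)].std())
# mat edges vs box bottom: fit mat by dark hue
hsv=cv2.cvtColor(cv2.GaussianBlur(p,(5,5),0),cv2.COLOR_BGR2HSV)
m=((p.astype(int).sum(2)<np.median(p[:230].sum(2))*.78)&(hsv[...,0]>8)&(hsv[...,0]<20)).astype(np.uint8)
m=cv2.morphologyEx(m,cv2.MORPH_CLOSE,np.ones((9,9)));cv2.imwrite('pics/m.png',m*255)
```

```text
box 3930 c [0.5618 0.2211] size [0.0601 0.0786] ang 30.2 z 0.0545
26.3
0.0006799275322006089
```

View pics/k.png

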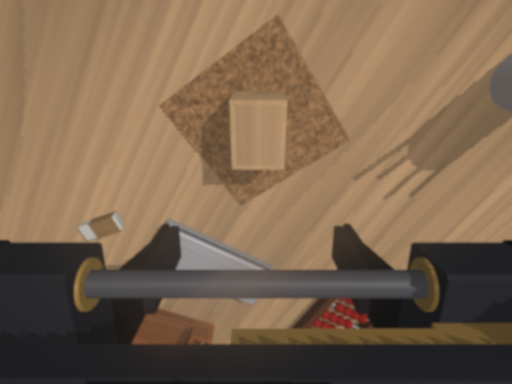

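Run:
```python
from h import *
P=lambda x,y,z: pose([x,y,z],45,-90,1)
a=(.365,-.345); k=(.476,-.2702)
robot.reach(*P(a[0]+.03,a[1],.26))
p,d,c=grab('wrist'); W=cloud(d,c); r=rect(W,.09,.115,(.3,.43,-.41,-.28),'tum')
t=r[0] if min(r[1])>.057 and np.hypot(r[0][0]-a[0],r[0][1]-a[1])<.008 else a
off=np.array(t)-a
robot.move_linear(P(*t,.15)[0],v=.2); robot.move_linear(P(*t,.078)[0],v=.15); robot.command_gripper(0); print('w',robot.read_gripper_width()*87)
robot.move_linear(P(*t,.125)[0],v=.15); robot.move_linear(P(*k,.125)[0],v=.15); robot.move_linear(P(*k,.089)[0],v=.1)
for zz in (.0872,.0864,.0858):
    robot.move_linear(P(*k,zz)[0],v=.01); f=robot.read_wrist_force(); print(zz,f)
    if f[2]>0: break
robot.command_gripper(1); robot.move_linear(P(*k,.16)[0],v=.2); robot.reach(*P(.50,-.275,.26))
p,d,c=grab('wrist'); W=cloud(d,c); rect(W,.098,.12,(.42,.53,-.33,-.2),'tum'); print(robot.read_time())
s,_,_=grab('scene'); cv2.imwrite('pics/l.png',cv2.resize(np.hstack([p,s]),(800,300),interpolation=cv2.INTER_AREA))
```

```text
tum 725 c [ 0.3658 -0.3458] size [0.0613 0.0604] ang 43.3 z 0.0973
w 62.13233148278325
0.0872 [-0.59999723  1.03854115 -1.19102309]
0.0864 [ 0.31583172 -0.68060742 -0.25922648]
0.0858 [-0.08649432  0.53768683  5.19450571]
tum 758 c [ 0.4758 -0.2702] size [0.0618 0.0607] ang 36.2 z 0.1054
35.0417
```

View pics/l.png

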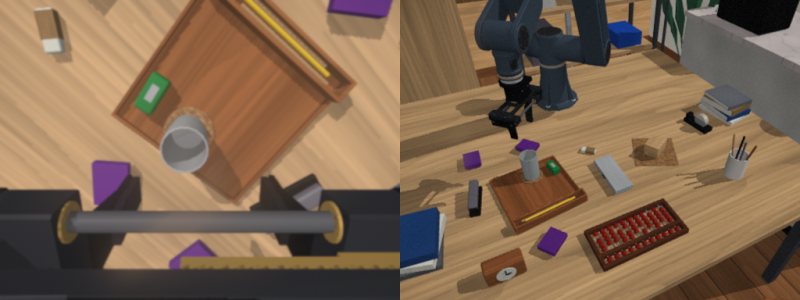

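```bash
python3 -c "
from h import *
robot.pause(.3); print(robot.read_time()); robot.hand_in()"
```

```text
35.3917
the job is handed in; nothing more can be done
```

The job is handed in at 35.4 s of the 72 s. The tumbler went aside first, then the box was turned over, and last the tumbler went back on its coaster.

- **Tumbler aside:** I stood it upright on the table in front of the tray. It was let go about 3 mm above the table there and stayed upright.
- **Box:** I gripped it at the joint and turned it 90°, stood it on its end on the mat, then regripped and turned it another 90°. It now stands upside down on its lid.
- **Box check:** The last wrist picture put its centre at (0.562, 0.221). Its top was flat and measured 54.5 mm above the table, against the 55 mm expected, so box and lid are still together.
- **Mat centre:** My two measurements of the mat's centre disagreed by about 4 mm in x: 0.5635 from the top camera and 0.559 from the wrist camera. The box stands between the two, so it should be within about 3 mm of the middle.
- **Tumbler back:** It stands upright with its centre at (0.4758, -0.2702). I measured the coaster's centre at about (0.476, -0.270).
- **Other things:** They look unmoved in the last pictures; I did not measure them again.

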